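# Hook a shelf bracket into its slotted post and snap it home

## Robot

A 7-joint arm with a two-finger parallel gripper is mounted at the origin on the work surface. World frame = base frame: x ahead of the robot, y to its left, z up, the work surface at z = 0. Lengths are in m, angles in rad, forces in N, time in s.
With the tool pointing down it reaches from about 0.425 to 0.925 m from the base axis. Payload 6.8 kg.
Tool frame: the origin (TCP) lies midway between the tips of the shut fingers; the grasp point (between the pads) lies 19 mm behind it; y points along the fingers, z is the direction in which the jaws open and shut, and the axes are right-handed (so a half turn about y gives the same grasp; the last joint's range is limited). The gripper opens to 85 mm and grips with 20 to 120 N. Pads are 22 mm wide; open, the fingers measure 114 mm over their backs; the gripper's body (76 mm by 85 mm) begins 54 mm behind the grasp point. The pads swing forward as they close: fully open they stand 13 mm farther back than shut.
Start: joints at [-1.313, 0.477, 0.022, 1.555, -0.011, 1.109, -0.083], TCP at [0.241, 0.63, 0.205] pointing down, gripper open.
Joint ranges: [-2.96, 2.96], [-0.34, 2.1], [-1.41, 1.46], [0.24, 2.44], [-1.37, 4.51], [0.17, 1.92], [-2.96, 2.96]. Speed limits (rad/s): [2.39, 2.39, 3.14, 3.14, 3.14, 3.14, 3.14].

## Interface

Orientations are given as a rotation vector (axis times angle).
In Python, from bench import r gives the robot as it stands.
- The arm moves only by the tool send_rows, never from a script. Its argument "rows" is text: rows parted by semicolons, each of 6 numbers parted by spaces: the shift along the world's x, y, z in m, then the turn, a rotation vector about the world's x, y, z in rad. A call has 1 to 20 rows; each row shifts and turns the commanded pose from where the row before left it; what a row does not reach is not made up. A row lasts 1/10 s, in which the tool goes at most 50 mm and 8.59 degrees, less where a joint would pass 70% of its speed; a pose out of reach is approached as far as the arm can. A call is refused whole if a number of a shift passes 0.05 or a number of a turn 0.15, either way. A call with a gripper value outside its range is refused whole. "grip" is the finger opening in m, from 0 to 0.0854, set as the call begins (left out, the last holds). The fingers move at their own pace and stop on an object; "grip_force" is the grip in N (left out, the last holds). Time passes only in rows, so rows that do not move let the fingers close. It gives the time, the measured TCP pose, the force and the opening at its end, in the units of the state.
- r.get_obs(): the state, without advancing time (a new reading comes with each control period).
- r.grab_frame(name): name is "scene" or "side" or "wrist"; returns a dict with "pixels" (400x640x3 uint8, red, green, blue), "intrinsics" (3x3 intrinsics, pixels), "position" and "orientation" of the camera in the world. Camera axes: x right, y up, looking along -z (the intrinsics and any distortion apply to the point x, -y, -z); pixel columns grow to the right and rows downward; lengths in m; the calibration is good to about 2 mm. A picture is of the moment at which its call begins. There is no depth.
- r.hand_in(): hands the job in, once; it reports no verdict.
The state is a dict: "clock": time; "joints": joint angles; "qvel": joint speeds; "tau": joint torques, N m; "tcp_pos": TCP position; "orientation": TCP orientation; "contact_force": force on the tool from outside, world axes, zero at the start; "moment": the same for the moment, N m; "grip_width": finger opening in m.
Only numpy, scipy, OpenCV 4.12 (cv2) and the standard library are available. Lean on these libraries where they do the work, as an engineer would, in place of code of your own. Each camera call takes 0.05 s, during which the arm holds its last target.

## Task

Fit the loose blue bracket to the empty post of the small bench shelf frame: hook it into the post's upper two slots, then press it down until it snaps over the spring catch and sits fully home, level with the bracket already fitted on the other post, and let go. Feel for the slots gently and never wedge the bracket against the frame with more than 60 N (a press of 15 N, close to the post, is plenty), and leave the other things on the bench where they are.

Things in the scene. Friction and masses are not known exactly. Their poses are not given: they have to be found in the camera images.
- bracket_mid (a point): Loose blue shelf bracket, about 300 g, standing upright on the bench: 150 mm long (own x), 14 thick (y), 70 high. Point: mid-thickness, 35 mm above the underside, 60 mm ahead of (-x from) the rear face, near the centre of mass. Axes: +x to the rear face with the hooks, z up. Grip across the 14 mm, from above; 15 mm above this point is good.
- bracket: Same bracket, same axes; origin at its underside, 75 mm ahead of the rear face. Shape: a flat-topped arm, full length, in the upper 30 mm; the rear 80 mm reaches down to the underside, with a foot 30 mm wide, 4 mm high.
- bracket_rear (a point): Middle of the rear face: 60 mm along +x from bracket_mid, same height. Two hooks stand behind it, 6 mm thick in y: necks 6.5 mm long, 12 high, undersides 15 and 55 mm above the bracket's underside; each ends in a tongue 4 mm deep in x, hanging 13 mm below its neck (hook 25 mm high, 10.5 mm out). A brass stud low on the upper tongue stands 13.5 mm out.
- frame: Fixed shelf frame: dark base bar and two white slotted posts 260 mm apart, 172 mm high. Origin on the bench below the empty post's front face; x points into that face, y to the left towards the other post, which carries a bracket like the loose one, already home; z up.
- home (a point): Fixed point, 105 mm above the bench, on the empty post's front face and nominal middle line; axes as the frame. With the bracket home, its bracket_rear is here, hooks to +x, but for the slots' side offset and up to 2 mm short of the face. The hooks go in with bracket_rear 15 mm (13 to 17) above home, and then it goes 15 mm straight down.
- slot (a point): Nominal centre of the upper slot's mouth, 34.5 mm above home. Three slots in a strip 5 mm thick, hollow behind: 8.4 mm wide, 29 high, bottoms 45, 85, 125 mm above the bench; use the upper two. The strip is clamped (60 N to shift) up to 10 mm to either side (y) of this, its place not measured: feel for it. A miss stops the bracket 10 to 14 mm short; a hit lets its rear face meet the post.
- catch (a point): Spring roller behind the upper slot, at the yellow marks. After 4 to 5 mm of free drop the roller resists the stud with 6 to 10 N, gives way about 5 mm above home, and the necks land on the slots' lower edges, a hard stop. Tongues have 1.5 mm play along x: ease off the face before pressing. Pressing far out on the arm levers on the hooks: the frame then feels several times the press.
- rack_green: Green plastic tube rack, 75 x 130 x 22 mm; a bystander, leave it. Origin at the centre of its underside.
- rack_red: Red plastic tube rack, 75 x 130 x 22 mm; a bystander, leave it. Origin at the centre of its underside.
- bottle: Clear bottle with a blue cap, 64 mm across, 160 mm high; a bystander, leave it. Origin at the centre of its underside.
- jar: Amber jar with a white lid, 72 mm across, 90 mm high; a bystander, leave it. Origin at the centre of its underside.
- tub: Yellow tub with an orange lid, 90 mm across, 80 mm high; a bystander, leave it. Origin at the centre of its underside.
- screwdriver: Screwdriver lying on the bench; a bystander, leave it. Origin at its middle, on the bench.
Not all that is in view belongs to the job. Of the things shaped like the bracket, the blue one is meant.

How it is judged:
On the way:
1. both hooks are through the upper two slots, the bracket's rear face at the post and 3.5 to 20 mm above home (x of bracket_rear in the frame of home between -0.005 and 0.003 m and y of bracket_rear in the frame of home between -0.0125 and 0.0125 m and z of bracket_rear in the frame of home between 0.0035 and 0.02 m), for 0.1 s.
At the end, for the whole second after the job is handed in: The bracket is home and let go: middle of its rear face within 2.5 mm of home in height (3 below), at most 4 mm short of or 2 mm past the face, within 12.5 mm sideways, upright within 4 degrees, square within 5, at rest, untouched by the fingers (x of bracket_rear in the frame of home between -0.004 and 0.002 m and y of bracket_rear in the frame of home between -0.0125 and 0.0125 m and z of bracket_rear in the frame of home between -0.003 and 0.0025 m and angle between bracket_mid's own z axis and vertical below 0.07 rad and angle between the x axis of bracket_mid and the x axis of home, either way round below 0.09 rad and linear speed of bracket below 0.02 m/s and contact force between bracket and the fingers below 0.1 N).
It fails at once if the bracket presses on the frame with more than 60 N (contact force between bracket and frame above 60 N).
It fails at once if a bystander is moved by more than 30 mm (distance of any of rack_green, rack_red, bottle, jar, tub, screwdriver from where it was at the start of the episode above 0.03 m).
It also fails if it takes over 64 s, if anything falls off the work surface, if the arm or the gripper's body presses on something with over 40 N, if the wrist force passes 120 N, or if a joint passes its speed limit or range.

## Working session

There is one attempt and no reset: what is moved stays moved. The work goes in short steps, Python scripts to look and compute and a tool call to move; the robot and the scene stay as the last step left them, time stands still between calls to the robot, and variables do not carry over. Pictures are saved under pics/ and viewed, and the job is handed in when it is done.

Besides the shell and the picture viewer there is one more tool, called after "Call:" as name(argument=value, ...), one argument or row to a line, values as JSON. send_rows: Moves the arm, as the interface text tells. Its arguments: {"type":"object","properties":{"rows":{"type":"string"},"grip":{"type":"number"},"grip_force":{"type":"number"}},"required":["rows"]}

```bash
mkdir -p pics; ls
cat > h.py <<'E'
from bench import r
import numpy as np, cv2, json, pickle
from scipy.spatial.transform import Rotation as R
def grab(n,tag):
    f=r.grab_frame(n); cv2.imwrite(f'pics/{tag}.png',cv2.cvtColor(np.asarray(f['pixels']),cv2.COLOR_RGB2BGR)); pickle.dump(f,open(f'pics/{tag}.pkl','wb')); return f
def load(tag): return pickle.load(open(f'pics/{tag}.pkl','rb'))
def rot(o):
    o=np.asarray(o,float)
    return o if o.shape==(3,3) else (R.from_rotvec(o) if o.size==3 else R.from_quat(o)).as_matrix()
def ray(f,u,v):
    K=np.asarray(f['intrinsics']); d=np.linalg.inv(K)@[u,v,1]
    return np.asarray(f['position']),rot(f['orientation'])@[d[0],-d[1],-d[2]]
def onz(f,u,v,z):
    p,d=ray(f,u,v); return p+d*(z-p[2])/d[2]
def proj(f,P):
    c=rot(f['orientation']).T@(np.asarray(P)-np.asarray(f['position'])); q=np.asarray(f['intrinsics'])@[c[0],-c[1],-c[2]]; return q[:2]/q[2]
E
python3 - <<'E'
from h import *
for n in ['scene','side','wrist']:
    f=grab(n,n+'0'); print(n,[ (k,np.round(f[k],3).tolist()) for k in f if k!='pixels'])
print(r.get_obs())
E
```

```text
pics
scene [('intrinsics', [[429.275, 0.0, 311.821], [0.0, 429.275, 201.24], [0.0, 0.0, 1.0]]), ('position', [1.132, -0.633, 1.106]), ('orientation', [0.69, 0.29, 0.732])]
side [('intrinsics', [[520.817, 0.0, 328.21], [0.0, 520.817, 194.75], [0.0, 0.0, 1.0]]), ('position', [-0.006, 1.352, 1.305]), ('orientation', [0.211, -1.2, -2.519])]
wrist [('intrinsics', [[277.304, 0.0, 316.372], [0.0, 277.304, 198.654], [0.0, 0.0, 1.0]]), ('position', [0.172, 0.657, 0.373]), ('orientation', [-0.259, -0.176, 1.197])]
{'clock': 0.15, 'joints': array([-1.31309562,  0.47766533,  0.02233448,  1.55615145, -0.01149119,
        1.10929851, -0.08310865]), 'qvel': array([ 0.00033607, -0.00384003, -0.00100461, -0.00455223, -0.0005696 ,
        0.00102474, -0.00091762]), 'tau': array([ 3.68082285e-03, -5.96925366e+01,  1.61082175e+00, -2.81491792e+01,
        1.27117621e-02,  6.56497286e-03, -1.47478352e-05]), 'tcp_pos': array([0.24128135, 0.62991012, 0.20434268]), 'orientation': array([-1.55306638,  0.28716631, -0.28692317]), 'contact_force': array([ 0.53199877, -0.26157847, -0.17569389]), 'moment': array([0.07303751, 0.01285444, 0.02677027]), 'grip_width': 0.08545030206251193}
```

View pics/scene0.png

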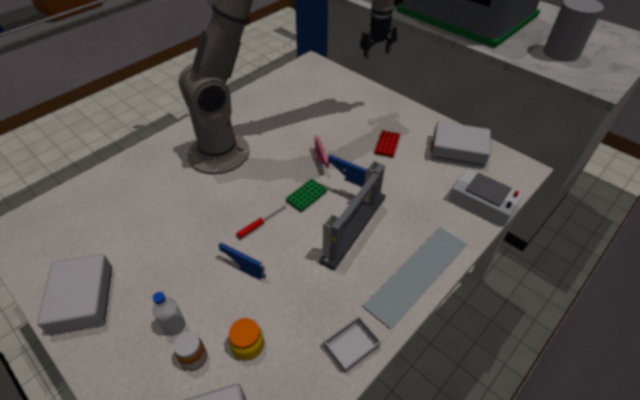

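View pics/side0.png

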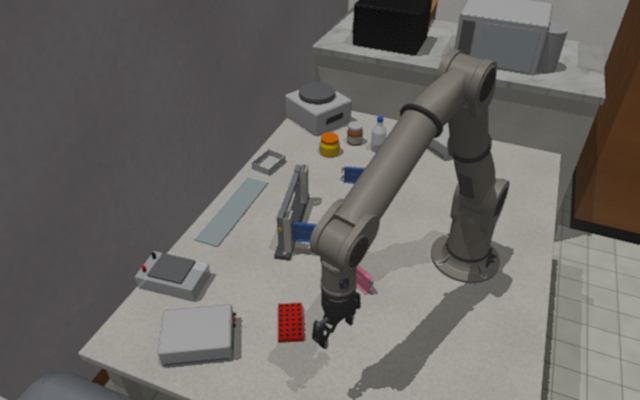

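View pics/wrist0.png

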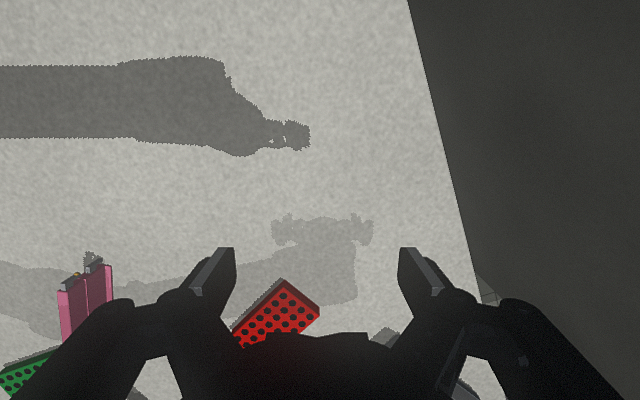

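Run:
```python
from h import *
f=load('scene0'); im=cv2.imread('pics/scene0.png')
a=cv2.resize(im[225:295,200:290],None,fx=8,fy=8,interpolation=cv2.INTER_CUBIC); cv2.imwrite('pics/c1.png',a)
a=cv2.resize(im[130:280,300:400],None,fx=4,fy=4,interpolation=cv2.INTER_CUBIC)
g=load('side0'); im2=cv2.imread('pics/side0.png')
b=cv2.resize(im2[155:265,265:375],None,fx=5,fy=5,interpolation=cv2.INTER_CUBIC)
cv2.imwrite('pics/c2.png',a[:, :]); cv2.imwrite('pics/c3.png',b)
print(onz(f,243,258,0.035),onz(f,330,258,0),onz(f,380,190,0),onz(f,245,340,0.08), onz(g,354,174,.035),onz(g,285,255,0))
```

```text
[ 0.46503155 -0.257691    0.035     ] [ 0.63774015 -0.05887088  0.        ] [0.56993164 0.27619928 0.        ] [ 0.68667856 -0.42777026  0.08      ] [ 0.50020124 -0.26656517  0.035     ] [0.58124117 0.22176005 0.        ]
```

View pics/c1.png

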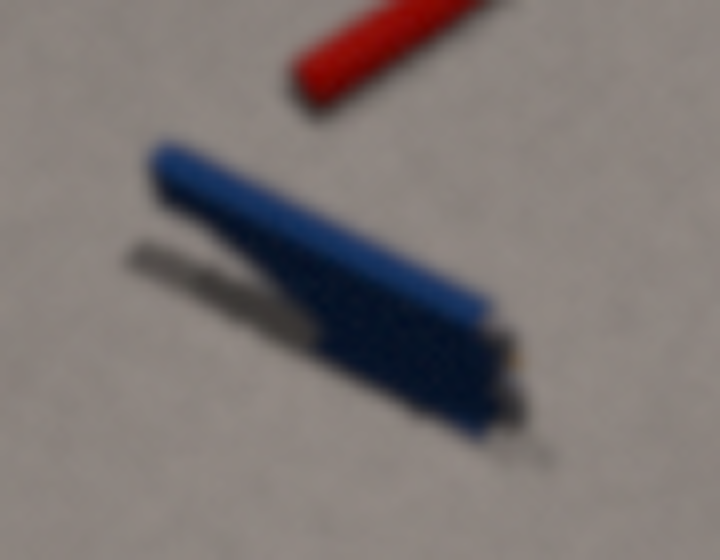

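View pics/c2.png

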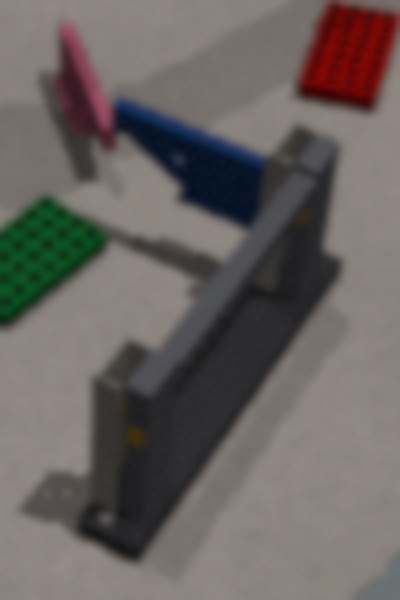

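View pics/c3.png

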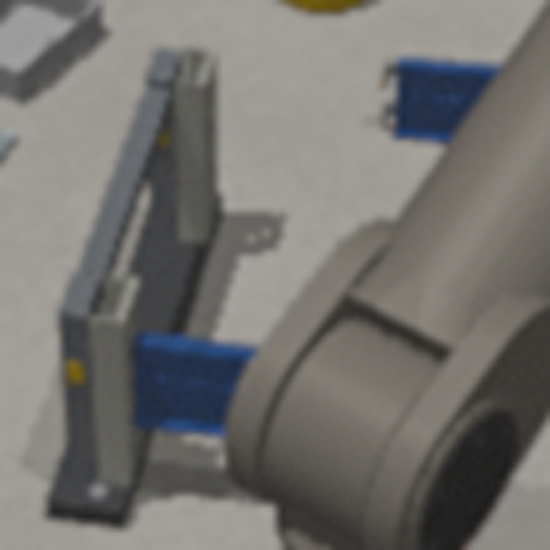

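Run:
```python
from h import *
f=load('scene0'); o=r.get_obs()
T=rot(o['orientation']); print('tool\n',T.round(3))
w=load('wrist0'); C=rot(w['orientation']); print('cam in tool',(T.T@(np.asarray(w['position'])-o['tcp_pos'])).round(4)); print((T.T@C).round(3))
a=onz(f,220.6,243.7,.07); b=onz(f,260.9,263.7,.07); d=b-a; print(a,b,np.linalg.norm(d),np.degrees(np.arctan2(d[1],d[0])))
```

```text
tool
 [[ 0.934 -0.     0.358]
 [-0.358 -0.001  0.934]
 [ 0.    -1.    -0.001]]
cam in tool [-0.0746 -0.1682 -0.0003]
[[-0.001 -0.957 -0.29 ]
 [ 0.001  0.29  -0.957]
 [ 1.    -0.001  0.   ]]
[ 0.39879453 -0.28336151  0.07      ] [ 0.53918917 -0.24693578  0.07      ] 0.14504305754261868 14.54482312296773
```

Call:
send_rows(
  rows="0 0 0.04 0 0 0;0.03 -0.03 0.02 0 0 0.04;0.03 -0.03 0.02 0 0 0.04;0.03 -0.03 0.02 0 0 0.04;0.03 -0.03 0.02 0 0 0.04;0.03 -0.03 0.02 0 0 0.04;0.03 -0.03 0 0 0 0.04;0.03 -0.03 0 0 0 0.04;0.03 -0.03 0 0 0 0.04;0.03 -0.03 0 0 0 0.04;0.02 -0.03 0 0 0 0.04;0.01 -0.04 0 0 0 0.04;0.01 -0.04 0 0 0 0.04;0.01 -0.04 0 0 0 0.04;0.01 -0.04 0 0 0 0.04;0.01 -0.04 0 0 0 0.02;0.01 -0.04 0 0 0 0",
)

```text
clock: 1.85
tcp_pos: [0.5914, 0.0886, 0.3449]
orientation: [-1.564, -0.168, 0.169]
contact_force: [-0.4, -0.3, 0.2]
grip_width: 0.0851
```

Call:
send_rows(
  rows="-0.01 -0.03 0 0 0 0;-0.01 -0.04 0 0 0 0;-0.01 -0.04 0 0 0 0;-0.02 -0.04 0 0 0 0;-0.02 -0.04 0 0 0 0;-0.02 -0.04 -0.01 0 0 0;-0.02 -0.04 -0.01 0 0 0;-0.02 -0.03 -0.01 0 0 0;-0.02 -0.02 -0.01 0 0 0;0 0 0 0 0 0;0 0 0 0 0 0",
)

```text
clock: 2.95
tcp_pos: [0.4412, -0.2296, 0.305]
orientation: [-1.564, -0.167, 0.167]
contact_force: [0.5, 0.3, 0.1]
grip_width: 0.0854
```

Run:
```python
from h import *
for n in ['scene','side','wrist']: grab(n,n+'1')
o=r.get_obs(); print(o['joints'].round(3),o['tcp_pos'],rot(o['orientation']).round(3),o['contact_force'])
```

```text
[-0.051  0.085  0.436  1.861 -0.039  1.203  2.185] [ 0.44253061 -0.22850675  0.30535279] [[ 0.977  0.001 -0.215]
 [ 0.215  0.     0.977]
 [ 0.001 -1.    -0.   ]] [ 0.61567038 -0.20139779 -0.20167011]
```

View pics/wrist1.png

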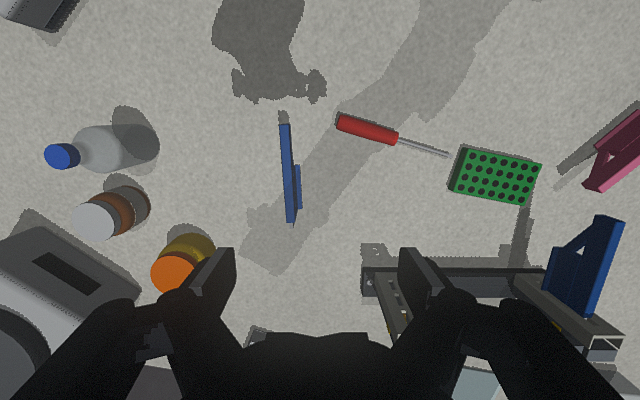

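View pics/side1.png

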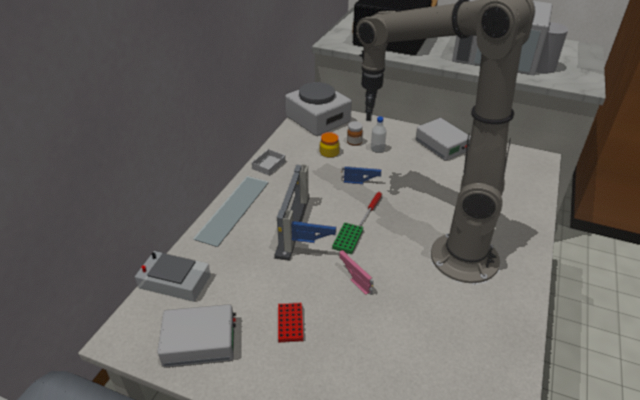

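Run:
```python
from h import *
im=cv2.imread('pics/wrist1.png')
cv2.imwrite('pics/c4.png',cv2.resize(im[100:235,250:340],None,fx=4,fy=4,interpolation=cv2.INTER_CUBIC))
cv2.imwrite('pics/c5.png',cv2.resize(im[200:380,350:640],None,fx=2.7,fy=2.7,interpolation=cv2.INTER_CUBIC))
```

```text
(no output)
```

View pics/c4.png

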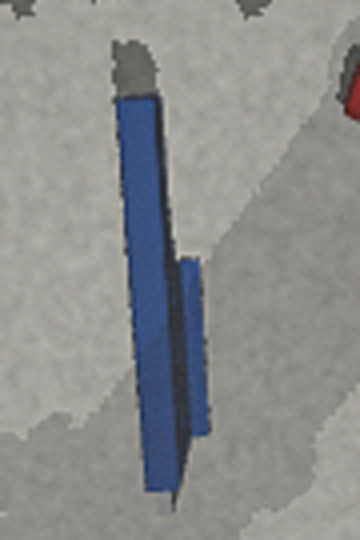

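View pics/c5.png

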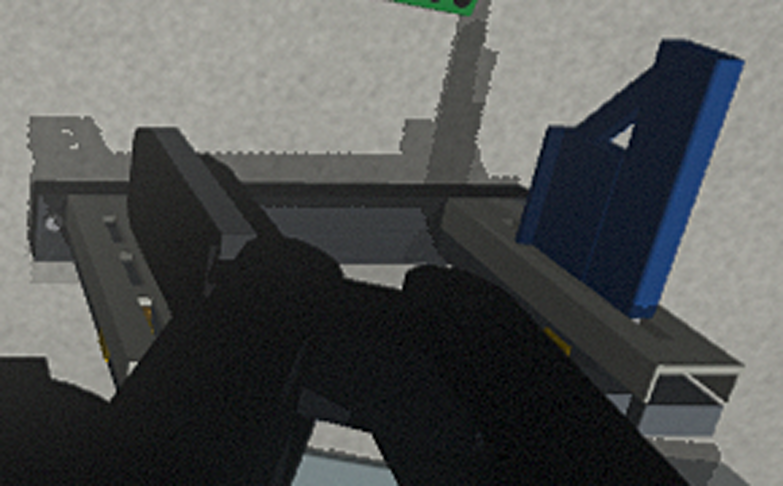

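Call:
send_rows(
  rows="-0.005 0.02 0 0.02 -0.07 0;-0.005 0.02 0 0.02 -0.07 0;-0.005 0.02 0 0.02 -0.07 0;-0.005 0.02 0 0.02 -0.07 0;0 0.02 0 0 0 0;0 0 0 0 0 0;0 0 0 0 0 0",
)

```text
clock: 3.8
tcp_pos: [0.4221, -0.1291, 0.3056]
orientation: [-1.503, -0.392, -0.057]
contact_force: [0.2, 0.6, 0.2]
grip_width: 0.0855
```

Run:
```python
from h import *
for n in ['wrist']: grab(n,n+'2')
o=r.get_obs(); print(o['joints'].round(3),o['tcp_pos'],rot(o['orientation']).round(3),o['contact_force'])
w=load('wrist1')
a=onz(w,284.3,124.3,.07); b=onz(w,290.3,222.5,.07); d=b-a; print(a,b,np.linalg.norm(d),np.degrees(np.arctan2(d[1],d[0])))
u=d/np.linalg.norm(d); print('mid',b-.06*u)
im=cv2.imread('pics/wrist2.png')
cv2.imwrite('pics/c6.png',cv2.resize(im[200:400,220:420],None,fx=3,fy=3,interpolation=cv2.INTER_CUBIC))
```

```text
[-0.103 -0.192  0.329  2.129 -0.096  0.941  2.061] [ 0.42214696 -0.12969286  0.30553429] [[ 0.936  0.276 -0.216]
 [ 0.202  0.079  0.976]
 [ 0.287 -0.958  0.018]] [0.8393754  0.26704973 0.16864642]
[ 0.39202717 -0.28573472  0.07      ] [ 0.53583001 -0.24947805  0.07      ] 0.14830307212036933 14.150917578968874
mid [ 0.4776507  -0.26414666  0.07      ]
```

View pics/wrist2.png

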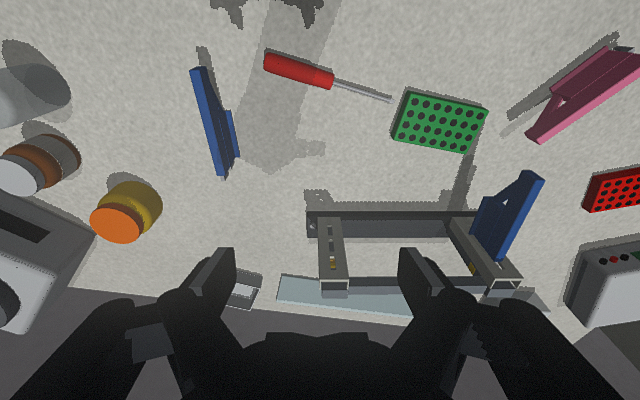

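Run:
```python
from h import *
im=cv2.imread('pics/wrist2.png')
cv2.imwrite('pics/c6.png',cv2.resize(im[195:300,295:370],None,fx=7,fy=7,interpolation=cv2.INTER_CUBIC)[:,:])
cv2.imwrite('pics/c6b.png',cv2.resize(im[160:300,420:545],None,fx=4,fy=4,interpolation=cv2.INTER_CUBIC)[:,:])
```

```text
(no output)
```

View pics/c6.png

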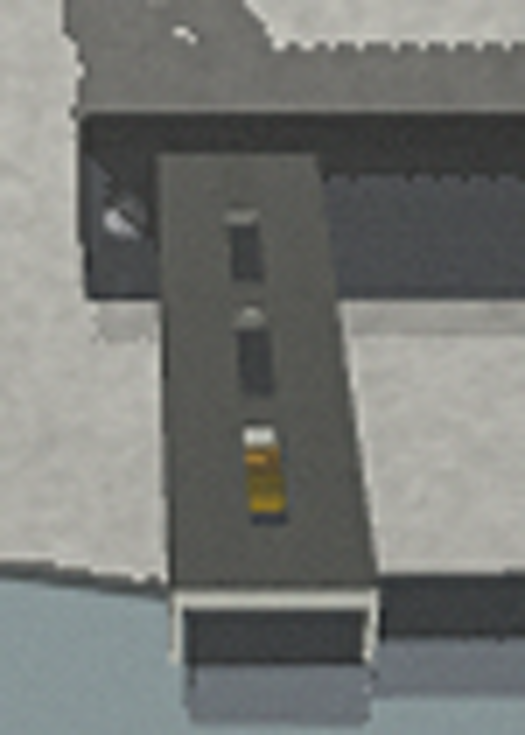

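View pics/c6b.png

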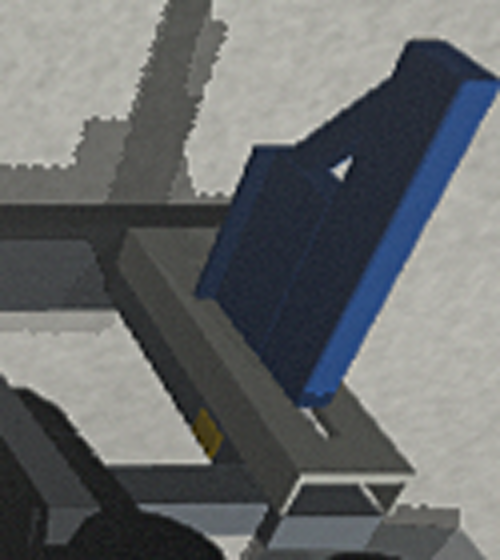

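```bash
cat > fr.py <<'E'
from h import *
w=load('wrist2')
P=np.array([onz(w,u,v,.172) for u,v in [(319.6,279.2),(349,279.0),(495,278.7),(523,278)]])
if __name__=='__main__':
    print(P.round(4)); 
    print('widths',np.linalg.norm(np.diff(P,axis=0),axis=1))
c1=(P[0]+P[1])/2; c2=(P[2]+P[3])/2
d=c2-c1; L=np.linalg.norm(d); y=d/L; x=np.array([y[1],-y[0],0])
def onface(u,v,c=c1):
    p,q=ray(w,u,v); t=((c-p)@x)/(q@x); return p+q*t
if __name__=='__main__':
    print('sep',L,'yaw x deg',np.degrees(np.arctan2(x[1],x[0])),'c1',c1)
    for n,(a,b) in dict(tl=(172,590),tr=(378,590),bl=(160,155),br=(318,155),u_t=(270,523),u_b=(260,428),ul=(248,475),ur=(284,475),m_t=(257,395),m_b=(250,308),ml=(238,350),mr=(273,350),l_t=(246,282),l_b=(242,210),ll=(230,245),lr=(262,245)).items():
        q=onface(a/7+295,b/7+195); print(n,'y %.1f z %.1f'%((q-c1)@y*1e3,q[2]*1e3))
E
python3 fr.py
```

```text
[[ 0.6188 -0.0776  0.172 ]
 [ 0.6098 -0.0353  0.172 ]
 [ 0.5659  0.1784  0.172 ]
 [ 0.5561  0.2192  0.172 ]]
widths [0.04323786 0.21816316 0.04190237]
sep 0.26072209534158697 yaw x deg 11.799271783681872 c1 [ 0.61430322 -0.05641729  0.172     ]
tl y -21.7 z 172.2
tr y 21.6 z 172.5
bl y -20.9 z 22.4
br y 22.5 z 22.4
u_t y 0.2 z 154.0
u_b y -0.2 z 125.5
ul y -3.8 z 140.0
ur y 4.3 z 140.0
m_t y -0.2 z 114.9
m_b y 0.0 z 84.6
ml y -3.8 z 99.6
mr y 4.7 z 99.6
l_t y -0.4 z 74.9
l_b y 0.3 z 46.3
ll y -3.7 z 60.5
lr y 4.6 z 60.5
```

Call:
send_rows(
  rows="0.01 -0.02 -0.02 -0.02 0.07 0.01;0.01 -0.025 -0.02 -0.02 0.07 0.01;0.01 -0.025 -0.03 -0.02 0.07 0.01;0.01 -0.025 -0.03 -0.02 0.07 0;0.01 -0.025 -0.03 0 0 0;0.006 -0.014 -0.025 0 0 0;0 0 0 0 0 0;0 0 0 0 0 0",
  grip=0.06,
)

```text
clock: 4.65
tcp_pos: [0.4773, -0.2641, 0.1498]
orientation: [-1.557, -0.188, 0.193]
contact_force: [0.1, -0.1, 0.3]
grip_width: 0.0602
```

Run:
```python
from h import *
for n in ['wrist']: grab(n,n+'3')
o=r.get_obs(); print(o['joints'].round(3),o['tcp_pos'],rot(o['orientation']).round(3),o['contact_force'],o['moment'])
Rw=R.from_matrix(np.array([[np.cos(.247),0,-np.sin(.247)],[np.sin(.247),0,np.cos(.247)],[0,-1,0]]))
print('turn needed',(Rw*R.from_rotvec(o['orientation']).inv()).as_rotvec())
```

```text
[ 0.036  0.349  0.443  1.942 -0.194  0.895  2.393] [ 0.47781673 -0.26376543  0.15067562] [[ 0.97  -0.001 -0.241]
 [ 0.241  0.005  0.97 ]
 [-0.    -1.     0.005]] [-0.38163609  0.09665064  0.32031528] [-0.01004669 -0.01326371 -0.00355453]
turn needed [-0.00489093 -0.00142983  0.00345376]
```

View pics/wrist3.png

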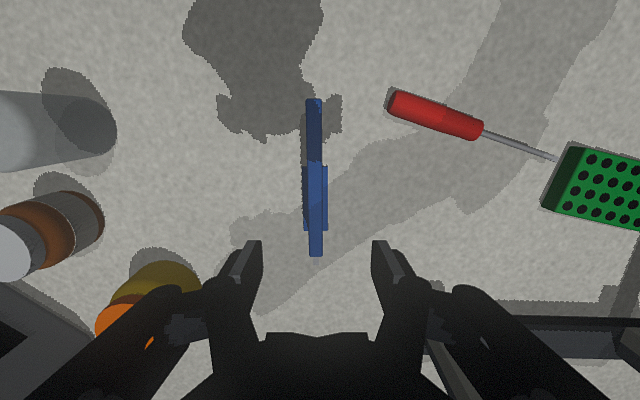

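Call:
send_rows(
  rows="0 0 -0.02 -0.005 0 0.003;0 0 -0.025 0 0 0;0 0 -0.025 0 0 0;0 0 -0.025 0 0 0;0 0 -0.015 0 0 0;0 0 -0.008 0 0 0;0 0 0 0 0 0",
  grip=0.06,
)

```text
clock: 5.4
tcp_pos: [0.4776, -0.2633, 0.0323]
orientation: [-1.561, -0.193, 0.195]
contact_force: [-0.6, 0.1, 0.1]
grip_width: 0.0601
```

Call:
send_rows(
  rows="0 0 0 0 0 0;0 0 0 0 0 0;0 0 0 0 0 0;0 0 0 0 0 0;0 0 0 0 0 0;0 0 0 0 0 0;0 0 0 0 0 0",
  grip=0,
  grip_force=60,
)

```text
clock: 6.1
tcp_pos: [0.4781, -0.2642, 0.033]
orientation: [-1.563, -0.193, 0.193]
contact_force: [-0.5, -1.1, 4.9]
grip_width: 0.0124
```

Run:
```python
from h import *
for n in ['wrist']: grab(n,n+'4')
o=r.get_obs(); print(o['joints'].round(3),o['tcp_pos'],rot(o['orientation']).round(3),o['contact_force'],o['moment'],o['grip_width'])
```

```text
[ 0.105  0.523  0.365  2.018 -0.298  0.651  2.482] [ 0.47810912 -0.26421874  0.0330058 ] [[ 0.97  -0.    -0.244]
 [ 0.244 -0.     0.97 ]
 [-0.    -1.    -0.   ]] [-1.00641625  0.40149601  5.94131393] [0.05451367 0.1403031  0.02587354] 0.011984985546478985
```

View pics/wrist4.png

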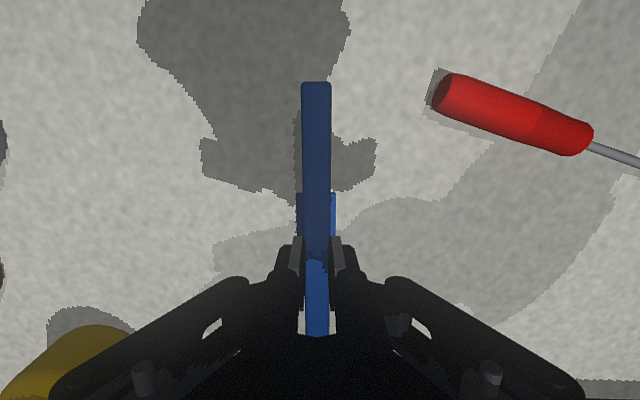

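Run:
```python
from h import *
w=load('wrist4'); o=r.get_obs(); T=rot(o['orientation'])
for u,v in [(302,82.5),(330.5,82.5),(316,82.5),(317,336)]:
    q=onz(w,u,v,.07); print((T.T@(q-o['tcp_pos'])*1e3).round(1))
```

```text
[-88.2 -37.   -6.3]
[-88.2 -37.    6.2]
[-88.2 -37.   -0.1]
[ 48.6 -37.    0.6]
```

Call:
send_rows(
  rows="0 0 0.02 0 0 0;0 0 0.03 0 0 0;0 0 0.035 0 0 -0.01;0.005 0.02 0 0 0 -0.01;0.005 0.03 0 0 0 -0.01;0.007 0.03 0 0 0 -0.01;0.007 0.03 0 0 0 0;0.007 0.03 0 0 0 0;0.007 0.03 0 0 0 0;0.004 0.018 0 0 0 0;0 0 0 0 0 0;0 0 0 0 0 0;0 0 0 0 0 0",
)

```text
clock: 7.45
tcp_pos: [0.5188, -0.0768, 0.1169]
orientation: [-1.565, -0.159, 0.163]
contact_force: [-0.5, -0.2, -4.1]
grip_width: 0.0122
```

```bash
cat > st.py <<'E'
from fr import *
o=r.get_obs(); T=rot(o['orientation'])
home=np.array([c1[0],c1[1],.105]); F=np.column_stack([x,y,[0,0,1]])
print('t',o['clock'].__round__(2),'tcp in home mm',(F.T@(o['tcp_pos']-home)*1e3).round(2),'tcp',o['tcp_pos'].round(4),'F(frame)',(F.T@o['contact_force']).round(2),'M(frame)',(F.T@o['moment']).round(3),'w',round(o['grip_width'],4))
Rw=R.from_matrix(np.column_stack([x,[0,0,-1],y])); print('turn needed',(Rw*R.from_matrix(T).inv()).as_rotvec().round(4), 'q', o['joints'].round(2))
E
python3 - <<'E'
from h import *
for n in ['wrist','scene','side']: grab(n,n+'5')
im=cv2.imread('pics/scene5.png'); cv2.imwrite('pics/c7.png',cv2.resize(im[130:290,240:420],None,fx=4.4,fy=3.7*1.1,interpolation=cv2.INTER_CUBIC)[:600])
im=cv2.imread('pics/side5.png'); cv2.imwrite('pics/c8.png',cv2.resize(im[130:270,260:420],None,fx=4,fy=4,interpolation=cv2.INTER_CUBIC))
E
python3 st.py
```

```text
t 7.6 tcp in home mm [-97.37  -0.44  12.07] tcp [ 0.5191 -0.0768  0.1171] F(frame) [ 0.06 -0.1  -3.28] M(frame) [ 0.005 -0.005 -0.017] w 0.0116
turn needed [ 0.     -0.0018  0.0012] q [-0.3   0.36  0.4   2.02 -0.19  0.8   1.99]
```

View pics/wrist5.png

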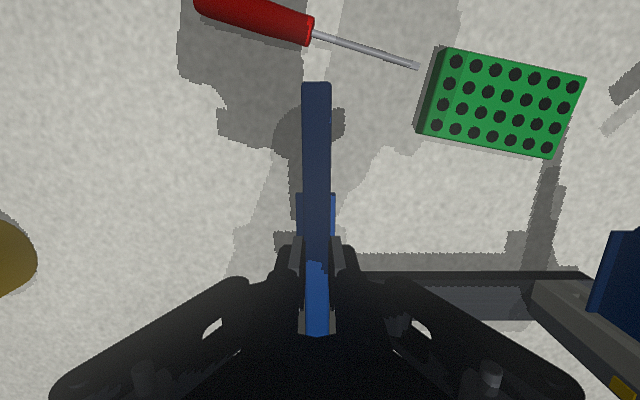

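View pics/c8.png

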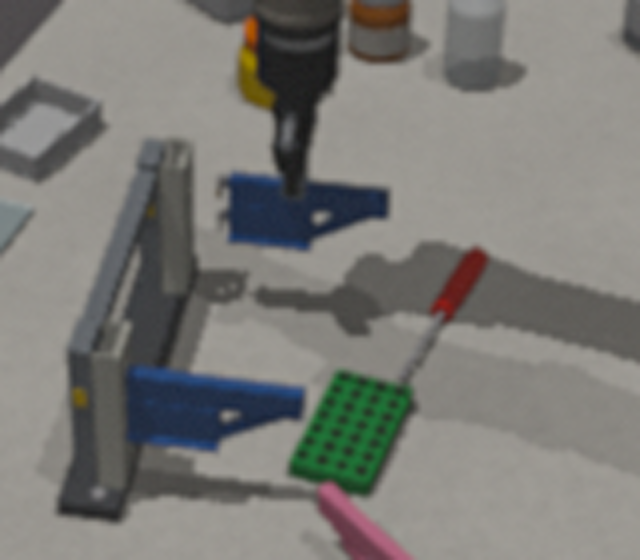

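View pics/c7.png

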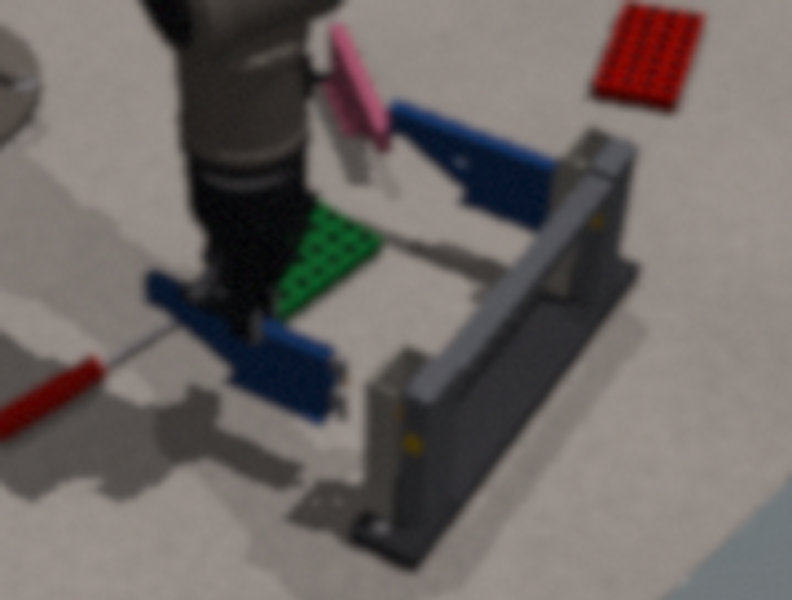

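Call:
send_rows(
  rows="0 0.001 0.001 0 0 0;0.005 0.001 0 0 -0.002 0.001;0.005 0.001 0 0 0 0;0.005 0.001 0 0 0 0;0.003 0.0006 0 0 0 0;0 0 0 0 0 0;0 0 0 0 0 0",
)

```text
clock: 8.3
tcp_pos: [0.5373, -0.0711, 0.118]
orientation: [-1.564, -0.163, 0.163]
contact_force: [0.5, -0.6, -2.9]
grip_width: 0.0119
```

```bash
python3 st.py
```

```text
t 8.3 tcp in home mm [-78.33   1.41  12.97] tcp [ 0.5373 -0.0711  0.118 ] F(frame) [ 0.39 -0.66 -2.92] M(frame) [ 0.036  0.052 -0.03 ] w 0.0119
turn needed [-0.0002 -0.     -0.0017] q [-0.3   0.38  0.4   1.98 -0.2   0.82  1.99]
```

Call:
send_rows(
  rows="0.0002 -0.001 0 0 0 0;0.001 0.0002 0 0 0 0;0.001 0.0002 0 0 0 0;0.001 0.0002 0 0 0 0;0.001 0.0002 0 0 0 0;0.001 0.0002 0 0 0 0;0.001 0.0002 0 0 0 0;0 0 0 0 0 0",
)

```text
clock: 9.1
tcp_pos: [0.5438, -0.0708, 0.1181]
orientation: [-1.564, -0.164, 0.163]
contact_force: [0.5, -0.3, -3.2]
grip_width: 0.0121
```

```bash
python3 st.py
```

```text
t 9.1 tcp in home mm [-71.93   0.38  13.09] tcp [ 0.5438 -0.0708  0.1181] F(frame) [ 0.43 -0.41 -3.15] M(frame) [-0.015  0.02  -0.058] w 0.0121
turn needed [-0.0002  0.0005 -0.0018] q [-0.3   0.39  0.4   1.96 -0.2   0.82  1.99]
```

Rear face nominally at −11 mm, no contact yet; continue gently.

Call:
send_rows(
  rows="0.001 0.0002 0 0 0 0;0.001 0.0002 0 0 0 0;0.001 0.0002 0 0 0 0;0.001 0.0002 0 0 0 0;0 0 0 0 0 0",
)

```text
clock: 9.6
tcp_pos: [0.5481, -0.0702, 0.1182]
orientation: [-1.565, -0.164, 0.162]
contact_force: [-0.6, -0.4, -3.6]
grip_width: 0.012
```

```bash
python3 st.py
```

```text
t 9.6 tcp in home mm [-6.762e+01  5.000e-02  1.318e+01] tcp [ 0.5481 -0.0702  0.1182] F(frame) [-0.67 -0.27 -3.63] M(frame) [-0.226  0.108 -0.106] w 0.012
turn needed [-0.      0.0012 -0.0015] q [-0.3   0.4   0.4   1.95 -0.2   0.83  1.99]
```

Call:
send_rows(
  rows="0.001 0.0002 0 0 0 0;0.001 0.0002 0 0 0 0;0 0 0 0 0 0",
)

```text
clock: 9.9
tcp_pos: [0.5501, -0.0697, 0.1182]
orientation: [-1.565, -0.164, 0.162]
contact_force: [0.5, -1.6, -2.8]
grip_width: 0.0122
```

```bash
python3 st.py
```

```text
t 9.9 tcp in home mm [-65.62   0.1   13.21] tcp [ 0.5501 -0.0697  0.1182] F(frame) [ 0.14 -1.66 -2.77] M(frame) [-0.254  0.073 -0.016] w 0.0122
turn needed [-0.0001  0.001  -0.0016] q [-0.3   0.4   0.4   1.95 -0.21  0.83  1.99]
```

Call:
send_rows(
  rows="0.0001 -0.0005 0 0 0 0;0.001 0.0002 0 0 0 0;0.001 0.0002 0 0 0 0;0 0 0 0 0 0",
)

```text
clock: 10.3
tcp_pos: [0.552, -0.0695, 0.1181]
orientation: [-1.564, -0.164, 0.163]
contact_force: [0.9, 0.2, -3.1]
grip_width: 0.0125
```

```bash
python3 st.py
```

```text
t 10.3 tcp in home mm [-63.71  -0.1   13.13] tcp [ 0.552  -0.0695  0.1181] F(frame) [ 0.9  -0.03 -3.13] M(frame) [ 0.009 -0.031 -0.022] w 0.0125
turn needed [-0.0004  0.0006 -0.002 ] q [-0.3   0.4   0.39  1.95 -0.21  0.83  1.99]
```

Side touch gone. On until the face is met.

Call:
send_rows(
  rows="0.001 0.0002 0 0 0 0;0.001 0.0002 0 0 0 0;0 0 0 0 0 0",
)

```text
clock: 10.6
tcp_pos: [0.554, -0.0692, 0.1181]
orientation: [-1.564, -0.164, 0.163]
contact_force: [0.0, -0.1, -3.1]
grip_width: 0.0119
```

```bash
python3 st.py
```

```text
t 10.6 tcp in home mm [-61.68  -0.19  13.13] tcp [ 0.554  -0.0692  0.1181] F(frame) [ 0.  -0.1 -3.1] M(frame) [ 0.003  0.035 -0.009] w 0.0119
turn needed [-0.0003  0.0006 -0.0018] q [-0.3   0.41  0.39  1.94 -0.21  0.83  1.99]
```

Call:
send_rows(
  rows="0.001 0.0002 0 0 0 0;0.001 0.0002 0 0 0 0;0 0 0 0 0 0",
)

```text
clock: 10.9
tcp_pos: [0.5559, -0.0689, 0.1181]
orientation: [-1.564, -0.163, 0.163]
contact_force: [0.1, -0.1, -1.8]
grip_width: 0.0123
```

```bash
python3 st.py
```

```text
t 10.9 tcp in home mm [-59.77  -0.26  13.11] tcp [ 0.5559 -0.0689  0.1181] F(frame) [ 0.08 -0.16 -1.82] M(frame) [0.015 0.028 0.025] w 0.0123
turn needed [-0.0002  0.0004 -0.0018] q [-0.3   0.41  0.39  1.94 -0.21  0.83  1.99]
```

Call:
send_rows(
  rows="0.001 0.0002 0 0 0 0;0 0 0 0 0 0",
)

```text
clock: 11.1
tcp_pos: [0.556, -0.0689, 0.1179]
orientation: [-1.564, -0.162, 0.164]
contact_force: [-2.7, 0.0, -1.3]
grip_width: 0.0121
```

```bash
python3 st.py
```

```text
t 11.1 tcp in home mm [-59.67  -0.3   12.92] tcp [ 0.556  -0.0689  0.1179] F(frame) [-2.67  0.59 -1.3 ] M(frame) [ 0.053  0.692 -0.036] w 0.0121
turn needed [-0.0003 -0.0012 -0.0014] q [-0.3   0.41  0.39  1.94 -0.21  0.84  1.99]
```

Run:
```python
from h import *
for n in ['scene','side']: grab(n,n+'6')
im=cv2.imread('pics/scene6.png'); a=cv2.resize(im[180:270,260:400],None,fx=5,fy=5,interpolation=cv2.INTER_CUBIC)[:300]
cv2.imwrite('pics/c9.png',a)
im=cv2.imread('pics/side6.png'); cv2.imwrite('pics/c10.png',cv2.resize(im[150:250,270:370],None,fx=6,fy=6,interpolation=cv2.INTER_CUBIC))
```

```text
(no output)
```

View pics/c10.png

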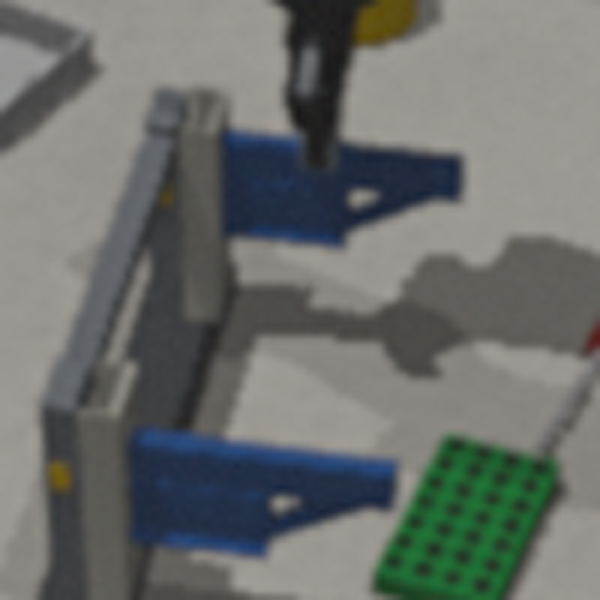

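View pics/c9.png

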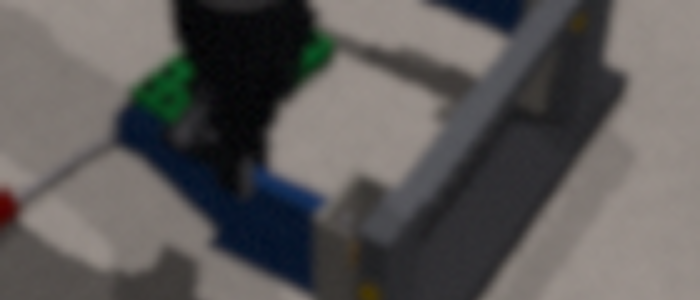

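Call:
send_rows(
  rows="-0.0015 -0.0003 0 0 0 0;0 0 -0.001 0 0 0;0 0 -0.001 0 0 0;0 0 -0.001 0 0 0;0 0 0 0 0 0",
)

```text
clock: 11.7
tcp_pos: [0.5553, -0.0689, 0.1149]
orientation: [-1.564, -0.163, 0.163]
contact_force: [-0.5, -0.0, -3.1]
grip_width: 0.0122
```

```bash
python3 st.py
```

```text
t 11.7 tcp in home mm [-60.31  -0.2    9.95] tcp [ 0.5553 -0.0689  0.1149] F(frame) [-0.52  0.11 -3.13] M(frame) [0.054 0.017 0.045] w 0.0122
turn needed [-0.0002  0.0004 -0.0018] q [-0.3   0.41  0.39  1.94 -0.21  0.83  1.99]
```

Call:
send_rows(
  rows="0 0 -0.001 0 0 0;0 0 -0.001 0 0 0;0 0 0 0 0 0",
)

```text
clock: 12.0
tcp_pos: [0.5552, -0.0691, 0.1131]
orientation: [-1.564, -0.163, 0.163]
contact_force: [-0.8, 0.8, -1.3]
grip_width: 0.0119
```

```bash
python3 st.py
```

```text
t 12.0 tcp in home mm [-60.49  -0.34   8.1 ] tcp [ 0.5552 -0.0691  0.1131] F(frame) [-0.64  0.91 -1.32] M(frame) [0.049 0.083 0.048] w 0.0119
turn needed [-0.0003  0.0003 -0.0015] q [-0.3   0.42  0.39  1.94 -0.21  0.82  1.99]
```

Call:
send_rows(
  rows="0 0 -0.001 0 0 0;0 0 0 0 0 0",
)

```text
clock: 12.2
tcp_pos: [0.555, -0.0692, 0.1122]
orientation: [-1.564, -0.163, 0.163]
contact_force: [-2.3, -0.7, 1.6]
grip_width: 0.0121
```

```bash
python3 st.py
```

```text
t 12.2 tcp in home mm [-60.65  -0.39   7.22] tcp [ 0.555  -0.0692  0.1122] F(frame) [-2.4  -0.22  1.63] M(frame) [0.078 0.37  0.039] w 0.0121
turn needed [-0.0003  0.0001 -0.0014] q [-0.29  0.42  0.39  1.94 -0.21  0.82  1.99]
```

Call:
send_rows(
  rows="0 0 0 0 0 0;0 0 -0.001 0 0 0;0 0 0 0 0 0",
  grip_force=100,
)

```text
clock: 12.5
tcp_pos: [0.5545, -0.0693, 0.1112]
orientation: [-1.564, -0.162, 0.163]
contact_force: [-4.3, -1.0, 3.5]
grip_width: 0.0106
```

```bash
python3 st.py
```

```text
t 12.5 tcp in home mm [-61.15  -0.39   6.15] tcp [ 0.5545 -0.0693  0.1112] F(frame) [-4.4  -0.11  3.46] M(frame) [0.095 0.82  0.05 ] w 0.0106
turn needed [-0.0003 -0.0008 -0.0014] q [-0.29  0.42  0.39  1.94 -0.21  0.82  1.99]
```

Call:
send_rows(
  rows="0 0 -0.001 0 0 0;0 0 0 0 0 0",
)

```text
clock: 12.7
tcp_pos: [0.5541, -0.0694, 0.1101]
orientation: [-1.564, -0.161, 0.164]
contact_force: [-6.4, -1.0, 4.0]
grip_width: 0.0112
```

```bash
python3 st.py
```

```text
t 12.7 tcp in home mm [-61.57  -0.42   5.06] tcp [ 0.5541 -0.0694  0.1101] F(frame) [-6.42  0.37  3.99] M(frame) [0.138 0.999 0.034] w 0.0112
turn needed [-0.0003 -0.0016 -0.0012] q [-0.29  0.42  0.39  1.94 -0.21  0.82  1.99]
```

Call:
send_rows(
  rows="0 0 -0.001 0 0 0;0 0 0 0 0 0",
)

```text
clock: 12.9
tcp_pos: [0.5542, -0.0694, 0.1089]
orientation: [-1.564, -0.162, 0.164]
contact_force: [-5.3, -1.1, 1.7]
grip_width: 0.0109
```

```bash
python3 st.py
```

```text
t 12.9 tcp in home mm [-61.46  -0.4    3.87] tcp [ 0.5542 -0.0694  0.1089] F(frame) [-5.45  0.03  1.74] M(frame) [0.06  0.859 0.046] w 0.0109
turn needed [-0.0002 -0.0014 -0.0013] q [-0.29  0.42  0.39  1.95 -0.21  0.82  1.99]
```

Call:
send_rows(
  rows="0 0 -0.001 0 0 0;0 0 -0.001 0 0 0;0 0 0 0 0 0",
)

```text
clock: 13.2
tcp_pos: [0.5545, -0.0692, 0.1065]
orientation: [-1.565, -0.162, 0.164]
contact_force: [-3.2, -2.1, -2.4]
grip_width: 0.0107
```

```bash
python3 st.py
```

```text
t 13.2 tcp in home mm [-61.2  -0.3   1.5] tcp [ 0.5545 -0.0692  0.1065] F(frame) [-3.54 -1.43 -2.36] M(frame) [-0.109  0.866 -0.001] w 0.0107
turn needed [ 0.     -0.0012 -0.0014] q [-0.29  0.42  0.39  1.95 -0.22  0.81  1.99]
```

Call:
send_rows(
  rows="0 0 -0.001 0 0 0;0 0 -0.001 0 0 0;0 0 0 0 0 0",
)

```text
clock: 13.5
tcp_pos: [0.5549, -0.069, 0.1045]
orientation: [-1.565, -0.163, 0.163]
contact_force: [-2.1, -1.4, -6.5]
grip_width: 0.0107
```

```bash
python3 st.py
```

```text
t 13.5 tcp in home mm [-60.72  -0.21  -0.5 ] tcp [ 0.5549 -0.069   0.1045] F(frame) [-2.37 -0.93 -6.48] M(frame) [-0.224  0.689 -0.038] w 0.0107
turn needed [-0.0001 -0.0004 -0.0017] q [-0.29  0.43  0.39  1.95 -0.22  0.81  1.99]
```

Past the catch (it now pulls down). Continue to the hard stop.

Call:
send_rows(
  rows="0 0 -0.001 0 0 0;0 0 -0.0005 0 0 0;0 0 0 0 0 0",
)

```text
clock: 13.8
tcp_pos: [0.5552, -0.069, 0.1036]
orientation: [-1.564, -0.163, 0.163]
contact_force: [-2.8, -1.0, -4.4]
grip_width: 0.0107
```

```bash
python3 st.py
```

```text
t 13.8 tcp in home mm [-60.45  -0.23  -1.43] tcp [ 0.5552 -0.069   0.1036] F(frame) [-2.96 -0.38 -4.37] M(frame) [-0.091  0.862 -0.026] w 0.0107
turn needed [-0.0003  0.0002 -0.0017] q [-0.29  0.43  0.39  1.95 -0.22  0.8   2.  ]
```

Call:
send_rows(
  rows="0 0 -0.001 0 0 0;0 0 0 0 0 0",
)

```text
clock: 14.0
tcp_pos: [0.5551, -0.069, 0.1028]
orientation: [-1.564, -0.163, 0.163]
contact_force: [-5.2, -1.1, -1.1]
grip_width: 0.0111
```

```bash
python3 st.py
```

```text
t 14.0 tcp in home mm [-60.53  -0.25  -2.19] tcp [ 0.5551 -0.069   0.1028] F(frame) [-5.33 -0.05 -1.06] M(frame) [ 0.038  1.053 -0.004] w 0.0111
turn needed [-0.0005  0.0002 -0.0017] q [-0.29  0.43  0.39  1.95 -0.22  0.8   2.  ]
```

Call:
send_rows(
  rows="0 0 0 0 0 0;0 0 0 0 0 0;0 0 0 0 0 0;0 0 0 0 0 0;0 0 0 0 0 0",
  grip=0.05,
)

```text
clock: 14.5
tcp_pos: [0.5558, -0.0689, 0.1029]
orientation: [-1.564, -0.164, 0.162]
contact_force: [-0.4, -0.9, -0.4]
grip_width: 0.0498
```

Call:
send_rows(
  rows="0 0 0.01 0 0 0;0 0 0.03 0 0 0;-0.01 0 0.04 0 0 0;-0.01 0 0.04 0 0 0;-0.02 -0.01 0.02 0 0 0;-0.02 -0.01 0 0 0 0;0 0 0 0 0 0",
)

```text
clock: 15.2
tcp_pos: [0.4935, -0.0909, 0.2442]
orientation: [-1.564, -0.162, 0.159]
contact_force: [0.8, 0.4, -0.9]
grip_width: 0.05
```

```bash
python3 st.py
python3 - <<'E'
from h import *
for n in ['scene','side','wrist']: grab(n,n+'7')
im=cv2.imread('pics/scene7.png'); a=cv2.resize(im[130:270,250:400],None,fx=4,fy=4,interpolation=cv2.INTER_CUBIC)
cv2.imwrite('pics/c11.png',a)
im=cv2.imread('pics/side7.png'); cv2.imwrite('pics/c12.png',cv2.resize(im[150:250,270:370],None,fx=6,fy=6,interpolation=cv2.INTER_CUBIC))
E
```

```text
t 15.2 tcp in home mm [-125.32   -9.1   139.16] tcp [ 0.4935 -0.0909  0.2442] F(frame) [ 0.88  0.25 -0.89] M(frame) [0.036 0.003 0.006] w 0.05
turn needed [-0.001   0.002   0.0015] q [-0.35  0.15  0.46  1.94 -0.08  1.07  1.92]
```

View pics/c12.png

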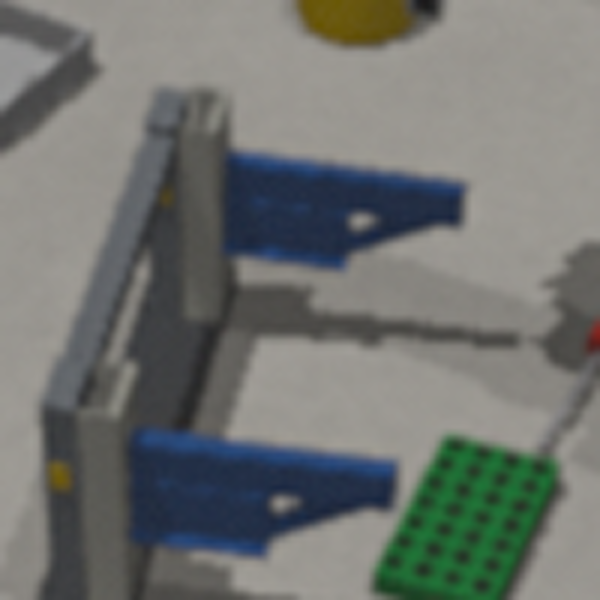

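View pics/wrist7.png

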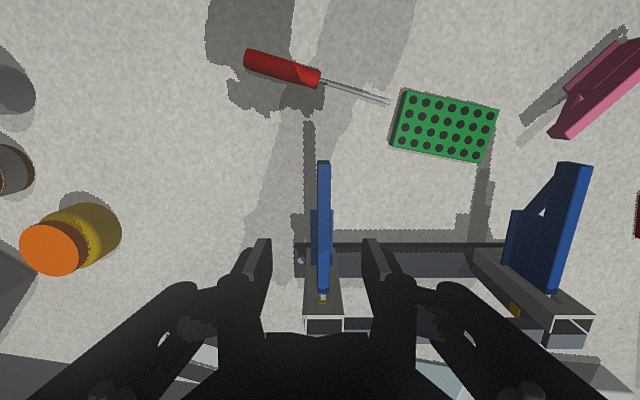

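View pics/c11.png

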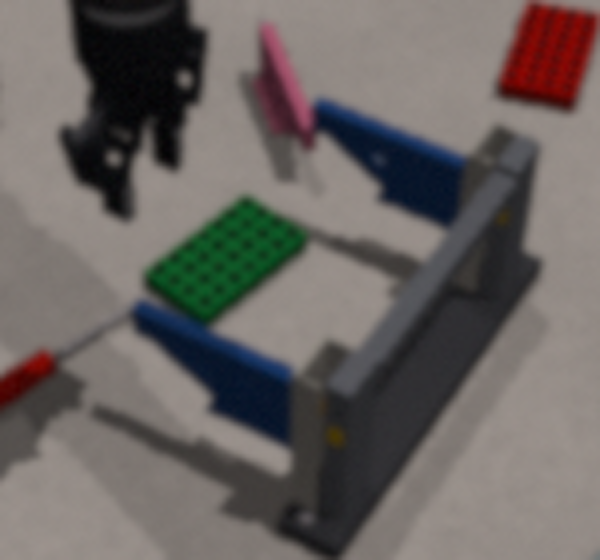

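Call:
send_rows(
  rows="0.02 0.006 0 0 0 0;0.02 0.006 0 0 0 0;0.02 0.006 0 0 0 0;0.02 0.006 0 0 0 0;0.019 0.006 0 0 0.002 0;0 0 -0.03 0 0 0;0 0 -0.03 0 0 0;0 0 -0.02 0 0 0;0 0 -0.01 0 0 0;0 0 0 0 0 0;0 0 0 0 0 0",
  grip=0,
  grip_force=20,
)

```text
clock: 16.45
tcp_pos: [0.595, -0.059, 0.1532]
orientation: [-1.564, -0.163, 0.164]
contact_force: [-0.2, -0.3, 0.2]
grip_width: 0.0002
```

```bash
python3 st.py
```

```text
t 16.45 tcp in home mm [-19.41   1.46  48.21] tcp [ 0.595  -0.059   0.1532] F(frame) [-0.26 -0.24  0.21] M(frame) [-0.003  0.01   0.026] w 0.0002
turn needed [-0.0001 -0.0008 -0.0019] q [-0.32  0.43  0.41  1.82 -0.21  0.94  1.96]
```

Call:
send_rows(
  rows="0 -0.002 -0.004 0 0 0;0 0 -0.003 0 0 0;0 0 -0.002 0 0 0;0 0 -0.002 0 0 0;0 0 0 0 0 0",
)

```text
clock: 16.95
tcp_pos: [0.5941, -0.061, 0.1414]
orientation: [-1.564, -0.162, 0.164]
contact_force: [0.1, -0.0, 0.2]
grip_width: -0.0002
```

```bash
python3 st.py
```

```text
t 16.95 tcp in home mm [-20.73  -0.33  36.42] tcp [ 0.5941 -0.061   0.1414] F(frame) [ 0.09 -0.03  0.21] M(frame) [ 0.039 -0.003 -0.052] w -0.0002
turn needed [-0.0003 -0.0019 -0.0017] q [-0.31  0.44  0.41  1.83 -0.21  0.92  1.97]
```

Call:
send_rows(
  rows="0 0 -0.001 0 0 0;0 0 -0.001 0 0 0;0 0 0 0 0 0",
)

```text
clock: 17.25
tcp_pos: [0.5942, -0.061, 0.1395]
orientation: [-1.564, -0.162, 0.164]
contact_force: [-0.1, 0.8, -0.6]
grip_width: 0.0
```

```bash
python3 st.py
```

```text
t 17.25 tcp in home mm [-20.64  -0.38  34.51] tcp [ 0.5942 -0.061   0.1395] F(frame) [ 0.02  0.78 -0.63] M(frame) [ 0.003 -0.006  0.052] w 0.0
turn needed [-0.0003 -0.0018 -0.0017] q [-0.31  0.44  0.4   1.83 -0.21  0.91  1.97]
```

Call:
send_rows(
  rows="0 0 -0.001 0 0 0;0 0 0 0 0 0",
)

```text
clock: 17.45
tcp_pos: [0.5942, -0.061, 0.1385]
orientation: [-1.564, -0.162, 0.164]
contact_force: [-0.2, 0.0, -0.1]
grip_width: -0.0002
```

```bash
python3 st.py
```

```text
t 17.45 tcp in home mm [-20.66  -0.4   33.48] tcp [ 0.5942 -0.061   0.1385] F(frame) [-0.18  0.04 -0.09] M(frame) [-0.032 -0.071 -0.009] w -0.0002
turn needed [-0.0002 -0.0018 -0.0017] q [-0.31  0.44  0.4   1.83 -0.22  0.91  1.97]
```

Call:
send_rows(
  rows="0 0 -0.001 0 0 0;0 0 0 0 0 0",
)

```text
clock: 17.65
tcp_pos: [0.5941, -0.061, 0.1375]
orientation: [-1.564, -0.162, 0.165]
contact_force: [-1.1, -0.1, -0.7]
grip_width: -0.0001
```

Call:
send_rows(
  rows="0 0 -0.001 0 0 0;0 0 0 0 0 0",
)

```text
clock: 17.85
tcp_pos: [0.5942, -0.061, 0.1365]
orientation: [-1.564, -0.162, 0.164]
contact_force: [0.0, 0.4, 0.5]
grip_width: 0.0003
```

```bash
python3 st.py
```

```text
t 17.85 tcp in home mm [-20.67  -0.4   31.47] tcp [ 0.5942 -0.061   0.1365] F(frame) [0.13 0.4  0.46] M(frame) [ 0.006 -0.001  0.046] w 0.0003
turn needed [-0.0002 -0.0018 -0.0017] q [-0.31  0.45  0.4   1.83 -0.22  0.91  1.97]
```

Run:
```python
from h import *
for n in ['scene','side','wrist']: grab(n,n+'8')
im=cv2.imread('pics/scene8.png'); a=cv2.resize(im[180:270,260:370],None,fx=6,fy=6,interpolation=cv2.INTER_CUBIC)
cv2.imwrite('pics/c13.png',a)
im=cv2.imread('pics/side8.png'); cv2.imwrite('pics/c14.png',cv2.resize(im[150:250,270:370],None,fx=6,fy=6,interpolation=cv2.INTER_CUBIC))
```

```text
(no output)
```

View pics/c14.png

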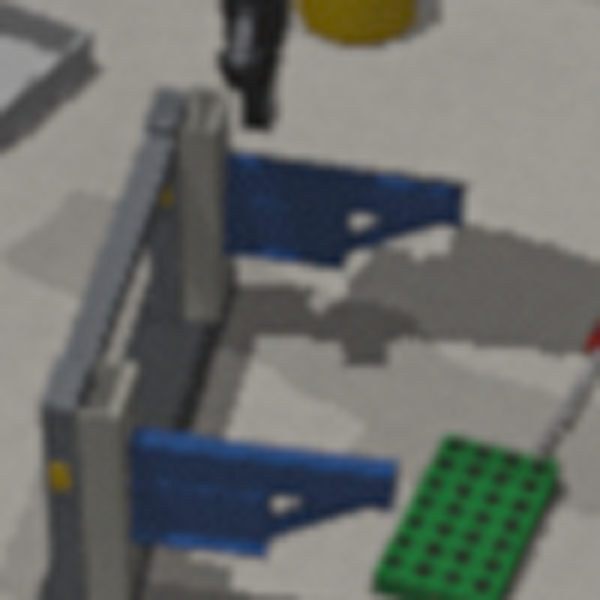

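View pics/wrist8.png

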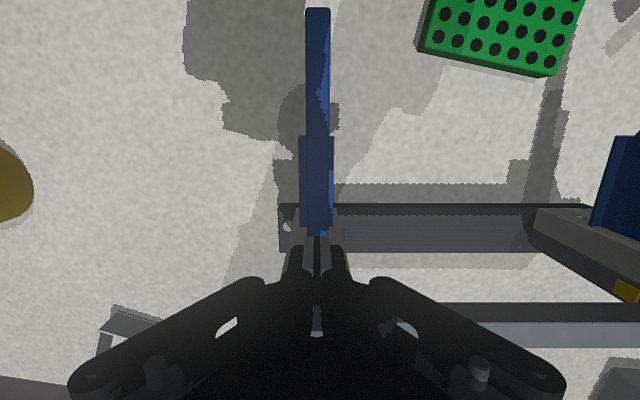

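View pics/c13.png

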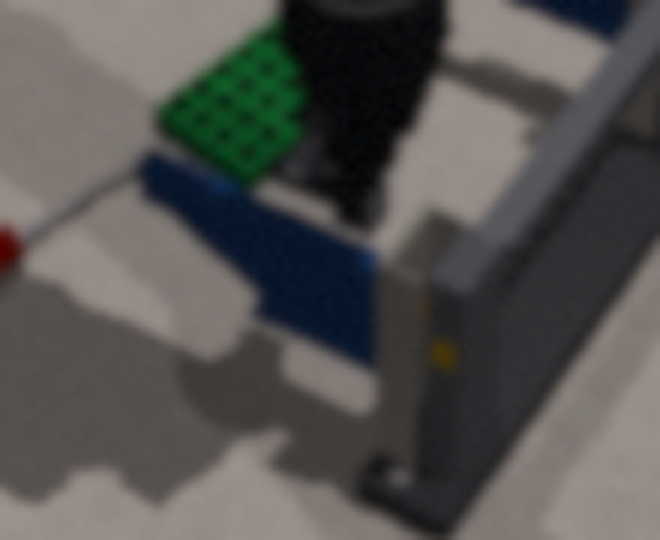

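Run:
```python
from fr import *
o=r.get_obs()
home=np.array([c1[0],c1[1],.105])
g=load('side8'); s=load('scene8')
for n,P in dict(tcp=o['tcp_pos'],ptl=P[0],ptr=P[1],top_rear=home+[0,0,.035]+.0*x,top_front=home-.15*x+[0,0,.035],bot_rear=home+[0,0,-.035],tcp20=o['tcp_pos']+[0,0,.02]).items():
    a=proj(g,P); b=proj(s,P); print(n,'side crop',((a-[270,150])*6).round(0),'scene crop',((b-[260,180])*6).round(0))
```

```text
tcp side crop [257. 162.] scene crop [357. 258.]
ptl side crop [231.  92.] scene crop [371. 258.]
ptr side crop [217. 134.] scene crop [418. 198.]
top_rear side crop [224. 155.] scene crop [394. 271.]
top_front side crop [465. 182.] scene crop [137. 147.]
bot_rear side crop [226. 243.] scene crop [392. 358.]
tcp20 side crop [257. 136.] scene crop [357. 232.]
```

Call:
send_rows(
  rows="0 0 -0.003 0 0 0;0 0 -0.003 0 0 0;0 0 -0.002 0 0 0;0 0 -0.002 0 0 0;0 0 -0.001 0 0 0;0 0 -0.001 0 0 0;0 0 0 0 0 0",
)

```text
clock: 18.7
tcp_pos: [0.5942, -0.061, 0.1245]
orientation: [-1.564, -0.162, 0.164]
contact_force: [0.3, -0.2, 0.9]
grip_width: -0.0001
```

Call:
send_rows(
  rows="0 0 -0.001 0 0 0;0 0 -0.001 0 0 0;0 0 0 0 0 0",
)

```text
clock: 19.0
tcp_pos: [0.5942, -0.061, 0.1225]
orientation: [-1.564, -0.162, 0.164]
contact_force: [0.0, -0.1, 0.4]
grip_width: 0.0
```

Call:
send_rows(
  rows="0 0 -0.001 0 0 0;0 0 -0.001 0 0 0;0 0 0 0 0 0",
)

```text
clock: 19.3
tcp_pos: [0.5941, -0.0611, 0.1204]
orientation: [-1.564, -0.161, 0.164]
contact_force: [0.2, 0.4, 0.2]
grip_width: -0.0002
```

Call:
send_rows(
  rows="0 0 -0.001 0 0 0;0 0 -0.001 0 0 0;0 0 0 0 0 0",
)

```text
clock: 19.6
tcp_pos: [0.5941, -0.061, 0.1184]
orientation: [-1.564, -0.162, 0.164]
contact_force: [-0.3, 0.1, -0.9]
grip_width: 0.0001
```

Run:
```python
from h import *
for n in ['scene','side']: grab(n,n+'9')
im=cv2.imread('pics/scene9.png'); a=cv2.resize(im[180:270,260:370],None,fx=5,fy=5,interpolation=cv2.INTER_CUBIC)
im=cv2.imread('pics/side9.png'); b=cv2.resize(im[150:240,270:320],None,fx=5,fy=5,interpolation=cv2.INTER_CUBIC)
cv2.imwrite('pics/c15.png',np.hstack([a,b]))
```

```text
(no output)
```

View pics/c15.png

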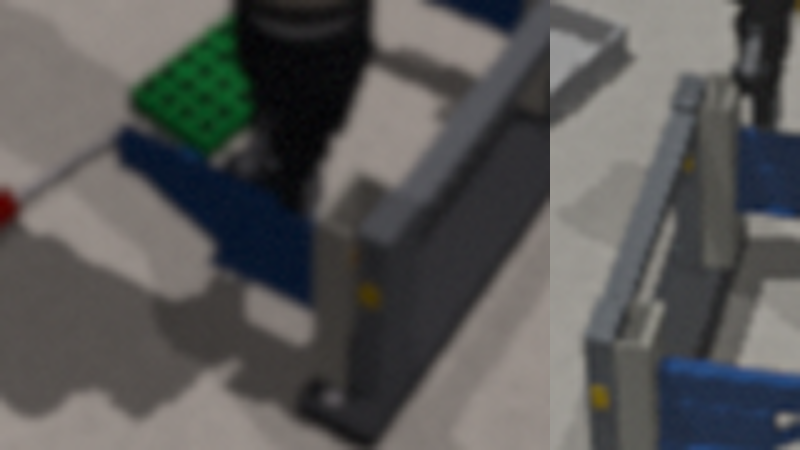

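Call:
send_rows(
  rows="0 0 -0.001 0 0 0;0 0 0 0 0 0",
)

```text
clock: 19.9
tcp_pos: [0.5942, -0.061, 0.1175]
orientation: [-1.564, -0.162, 0.164]
contact_force: [0.5, 0.7, 0.2]
grip_width: 0.0001
```

Call:
send_rows(
  rows="0 0 -0.001 0 0 0;0 0 0 0 0 0",
)

```text
clock: 20.1
tcp_pos: [0.5942, -0.061, 0.1165]
orientation: [-1.564, -0.162, 0.164]
contact_force: [-0.2, 0.9, 0.0]
grip_width: 0.0002
```

Call:
send_rows(
  rows="0 0 -0.001 0 0 0;0 0 0 0 0 0",
)

```text
clock: 20.3
tcp_pos: [0.5941, -0.061, 0.1155]
orientation: [-1.564, -0.162, 0.164]
contact_force: [-0.5, 0.6, -0.3]
grip_width: 0.0
```

Call:
send_rows(
  rows="0 0 -0.001 0 0 0;0 0 0 0 0 0",
)

```text
clock: 20.5
tcp_pos: [0.5942, -0.061, 0.1145]
orientation: [-1.564, -0.162, 0.164]
contact_force: [-0.1, 0.1, 0.5]
grip_width: 0.0001
```

Call:
send_rows(
  rows="0 0 -0.001 0 0 0;0 0 0 0 0 0",
)

```text
clock: 20.7
tcp_pos: [0.5942, -0.061, 0.1135]
orientation: [-1.564, -0.162, 0.164]
contact_force: [-0.3, 0.1, -0.0]
grip_width: -0.0001
```

Run:
```python
from h import *
for n in ['scene','side','wrist']: grab(n,n+'10')
im=cv2.imread('pics/scene10.png'); a=cv2.resize(im[180:270,260:370],None,fx=5,fy=5,interpolation=cv2.INTER_CUBIC)
im=cv2.imread('pics/side10.png'); b=cv2.resize(im[130:220,270:320],None,fx=5,fy=5,interpolation=cv2.INTER_CUBIC)
cv2.imwrite('pics/c16.png',np.hstack([a,b]))
```

```text
(no output)
```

View pics/c16.png

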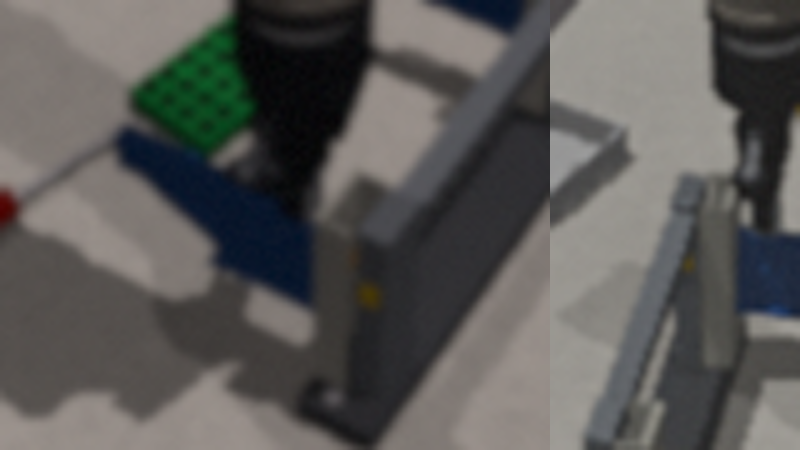

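View pics/wrist10.png

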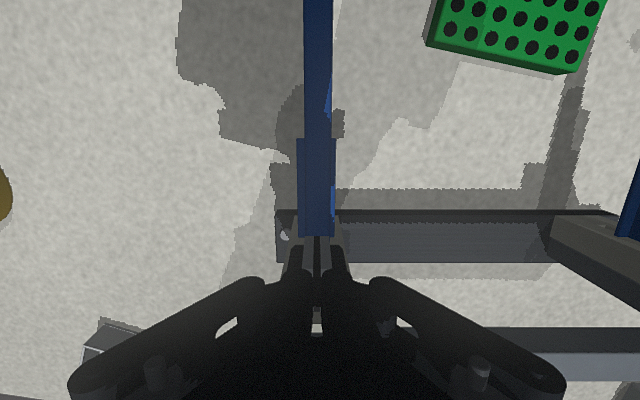

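Call:
send_rows(
  rows="0 0 -0.001 0 0 0;0 0 0 0 0 0",
)

```text
clock: 21.05
tcp_pos: [0.5944, -0.0611, 0.1132]
orientation: [-1.564, -0.162, 0.164]
contact_force: [-0.9, -0.6, 5.7]
grip_width: -0.0002
```

Call:
send_rows(
  rows="0 0 -0.001 0 0 0;0 0 0 0 0 0",
)

```text
clock: 21.25
tcp_pos: [0.5945, -0.0612, 0.1131]
orientation: [-1.564, -0.162, 0.164]
contact_force: [-4.1, 0.5, 10.9]
grip_width: 0.0001
```

Call:
send_rows(
  rows="0 0 -0.001 0 0 0;0 0 0 0 0 0",
)

```text
clock: 21.45
tcp_pos: [0.5945, -0.0612, 0.1129]
orientation: [-1.563, -0.162, 0.163]
contact_force: [-7.1, 0.7, 19.6]
grip_width: 0.0001
```

Call:
send_rows(
  rows="0 0 0.004 0 0 0;0 0 0.02 0 0 0;0 0 0.04 0 0 0;-0.01 0 0.04 0 0 0;-0.03 -0.02 0.02 0 0 0;-0.03 -0.02 0 0 0 0;-0.03 -0.02 0 0 0 0;0 0 0 0 0 0;0 0 0 0 0 0",
)

```text
clock: 22.35
tcp_pos: [0.494, -0.1214, 0.2349]
orientation: [-1.564, -0.161, 0.162]
contact_force: [-0.6, 0.9, 0.1]
grip_width: 0.0002
```

Run:
```python
from h import *
for n in ['scene','side','wrist']: grab(n,n+'11')
im=cv2.imread('pics/side11.png'); cv2.imwrite('pics/c17.png',cv2.resize(im[150:250,270:370],None,fx=6,fy=6,interpolation=cv2.INTER_CUBIC))
```

```text
(no output)
```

View pics/c17.png

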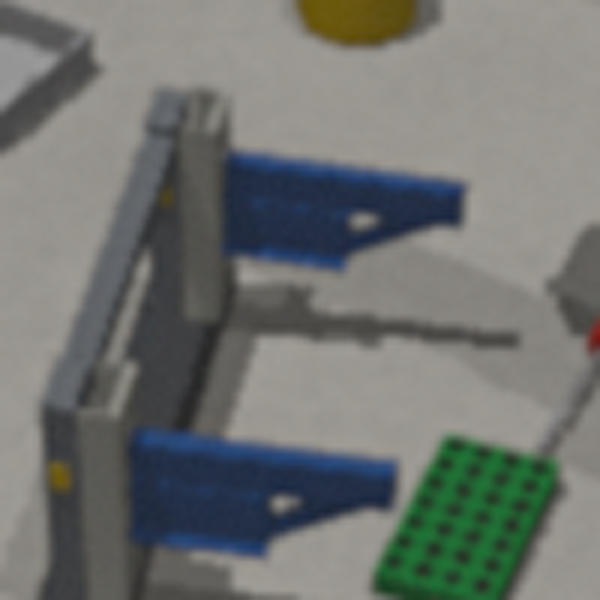

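View pics/scene11.png

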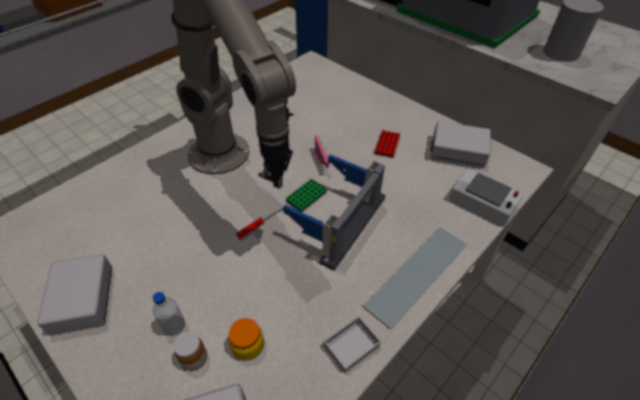

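The side crop shows the fitted bracket (rear top at (230,155), front top at (463,185)) parallel to the reference bracket (rear top at (140,432), front top at (395,462)). The scene view shows the bystanders where they were. I'm handing it in.

```bash
python3 -c "
from bench import r
print(r.hand_in())"
```

```text
the job is handed in; nothing more can be done
None
```

The blue bracket is hooked into the upper two slots of the empty post, pressed past the spring catch and let go. I handed it in at about 22.5 s; hand-in reports no verdict.

- **Getting in:** the slots showed up in the wrist picture about 0.3 mm from the post's middle. The hooks went in with one light side touch of about 1.7 N, and the rear face met the post at the expected distance.
- **Pressing down:** I eased off the face and lowered it. The catch resisted with about 7 N, gave way about 5 mm above home, and then came the hard stop, with the rear point about 0.2 mm below home by arm position.
- **Last checks:**
  - A test press with shut fingers about 20 mm from the post reached 20 N, more than the 15 N you suggested. The bracket moved only about 0.3 mm.
  - In the side view its edges match the computed home position to within 1 to 2 mm, and it runs parallel to the fitted bracket.
  - In the scene picture the bystanders look unmoved. I judged that by eye and did not measure it.
- **What disagreed:** for the test press I expected contact with the tool point (TCP) at about 140 mm height, but it came at 113 mm. The pictures showed the fingertips sit about 25 mm short of the stated tool point. It did not affect the grip or the fit.

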